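# Draw the pin-locked collar off the bench arbor

## Task

Take the locking collar off the upright spindle of the bench arbor. A pin inside holds it down: pull it up only lightly and turn it clockwise (seen from above) until you feel its slot come free of the pin, then slide it straight up off the open end, never forcing it (the pin takes about 25 N), and set it down, not dropped, flat and the same way up inside the grey tray. Leave the burr, the solder reel and the spanner where they lie.

Things in the scene. Friction and masses are not known exactly. Their poses are not given: they have to be found in the camera images.
- fixture: Bench arbor, bolted down: grey base plate 110x110x10 mm with four bolt heads (18 mm high), dark round pedestal 40 mm in diameter with its flat shoulder 40 mm above the bench, and an upright steel spindle, 18 mm in diameter, from there up to 96 mm, open above. Origin under the middle of the base, on the spindle's axis, z up along it. Lifted, the collar must press on pin and spindle with less than 25 N.
- spindle_top (a point): Top end of the spindle, on its axis, 96 mm above the bench.
- pin_level (a point): Point on the spindle's axis at the height of the cross pin, 56 mm above the bench. The pin, 5 mm square, sticks out of one side of the spindle to 15.5 mm from its axis, hidden in the collar. Its direction is not reported (not by this point's axes either) and differs every time. Pin and spindle are sprung upwards: pulled, they give about 1 mm per 8 N.
- collar_center (a point): Loose aluminium collar on the spindle: 48 mm outer diameter, 34 mm high, about 0.2 kg, finely ribbed outside. Point at its centre, half-way up; z up. It starts on the shoulder: underside 40 mm, top 74 mm above the bench; the spindle stands 22 mm out of it. Bore 22 mm (2 mm clearance all round). Risen 18 mm the pin is passed; risen 56 mm it is clear of the spindle.
- collar_slot (a point): Middle of the 8 mm wide slot in the collar's lower web, 13 mm from its axis. Pulled up, this web meets the pin after 4 to 5 mm and stops, unless the slot is under the pin to about 0.1 rad either way (more or less if the collar is off centre). To get there turn the collar clockwise from above (negative yaw) by an unknown 0.3 to 1.9 rad from its start. It turns easily, and may be let go and gripped anew.
- tray: Low square open tray of grey painted steel, 150x150 mm outside, 18 mm high, walls and floor 3 mm, fixed to the bench. Origin at the middle of its underside, z up.
- tray_floor (a point): Middle of the tray's inner floor, 3 mm above the bench. The collar set down there has its centre 17 mm above this point. It must not fall more than about 20 mm.
- burr: Grey conical grinder burr, 50 mm diameter, 20 mm high, lying loose behind the arbor; origin under its middle. Leave alone.
- spool: Reel of solder, 52 mm diameter, 35 mm high, standing loose behind the arbor; origin under its middle. Leave alone.
- wrench: Small open-ended spanner, 20x126x5 mm, lying loose at the robot's right of the arbor; origin under its middle. Leave alone.
Mind the look-alikes: they are no part of the job. What is shaped like the part that bears collar_center but blue or brown is not meant.

How it is judged:
By the outcome, as a careful person would: the job done as asked, in the order asked, and still so for the second after the job is handed in, with the robot touching nothing.
It also fails if it takes over 64 s, if anything falls off the work surface, if the arm or the gripper's body presses on something with over 40 N, if the wrist force passes 120 N, or if a joint passes its speed limit or range.

## Robot

A 7-joint arm with a two-finger parallel gripper is mounted at the origin on a cart in front of the work surface, level with it; the furniture and walls round the work are solid. World frame = base frame: x ahead of the robot, y to its left, z up, the work surface at z = 0. Lengths are in m, angles in rad, forces in N, time in s.
With the tool pointing down it reaches from about 0.425 to 0.925 m from the base axis. Payload 6.8 kg.
Tool frame: the origin (TCP) lies on the centre line of the jaws, within the pads' length; the fingertips stand 25 mm ahead of it and the grasp point (between the pads) lies 6 mm ahead of it; z points along the fingers, y is the line along which they close (so a half turn about z gives the same grasp; the last joint's range is limited). The gripper opens to 85 mm and grips with 20 to 120 N. Pads are 22 mm wide; open, the fingers measure 114 mm over their backs; the gripper's body (76 mm by 85 mm) begins 54 mm behind the grasp point. The pads swing forward as they close: fully open they stand 13 mm farther back than shut.
Start: joints at [1.036, 0.477, 0.022, 1.555, -0.011, 1.109, -0.083], TCP at [0.279, -0.614, 0.256] pointing down, gripper open.
Joint ranges: [-2.96, 2.96], [-0.34, 2.1], [-1.41, 1.46], [0.24, 2.44], [-1.37, 4.51], [0.17, 1.92], [-2.96, 2.96]. Speed limits (rad/s): [2.39, 2.39, 3.14, 3.14, 3.14, 3.14, 3.14].

## Interface

Orientations are given as a rotation vector (axis times angle).
In Python, from bench import telemetry, grab_frame, job gives the robot as it stands.
- The arm moves only by the tool apply_moves, never from a script. Its argument "rows" is a list of rows, each a list of 2 entries, a list of its own where there are three numbers: the shift along the tool's x, y, z each as a share of 250 mm, from -1 to 1, then the turn, a rotation vector about the tool's x, y, z each as a share of pi rad, from -1 to 1. A call has 1 to 10 rows; each row is the pose to reach, as a shift and turn from the pose commanded when the call began, along the tool's axes at that moment, turning the shorter way round; what a row does not reach only later rows make up. A row lasts 1/8 s, in which the tool goes at most 62.5 mm and 10.7 degrees, less where a joint would pass 70% of its speed; a pose out of reach is approached as far as the arm can. A call with a number of a shift or a turn outside -1 to 1 is refused whole. A call with a gripper value outside its range is refused whole. "jaw" is the gripper's target within -1 to 1 (fully open at 1, half-way at 0, shut at -1), set as the call begins (left out, the last holds). The fingers move at their own pace and stop on an object; "newtons" is the grip in N (left out, the last holds). Time passes only in rows, so rows that repeat a pose let the fingers close. It gives the time, the measured TCP pose, the force, the opening and the grip force at its end, in the units of the state.
- telemetry.get_obs(): the state, without advancing time (a new reading comes with each control period).
- grab_frame(name): name is "side" or "top" or "wrist"; returns a dict with "frame" (384x512x3 uint8, red, green, blue), "vertical_fov" (degrees; the focal length in pixels is half the picture's height over the tangent of half this angle, whatever the lens; pixels are square), "cx", "cy" (the principal point, pixels), "origin" and "attitude" of the camera in the world. Camera axes: x right, y up, looking along -z (the intrinsics and any distortion apply to the point x, -y, -z); pixel columns grow to the right and rows downward; lengths in m; the calibration is good to about 2 mm. A picture is of the moment at which its call begins. There is no depth.
- job.hand_in(): hands the job in; it is judged then, once.
The state is a dict: "clock": time; "joints": joint angles; "qvel": joint speeds; "tau": joint torques, N m; "tcp_pos": TCP position; "orientation": TCP orientation; "contact_force": force on the tool from outside, world axes, zero at the start; "moment": the same for the moment, N m; "grip_width": finger opening in m; "gripper_force": force on a finger pad.
Only numpy, scipy, OpenCV 4.12 (cv2) and the standard library are available. Lean on these libraries where they do the work, as an engineer would, in place of code of your own. Each camera call takes 0.05 s, during which the arm holds its last target. There are 200 camera calls.

## Working session

There is one attempt and no reset: what is moved stays moved. The work goes in short steps, Python scripts to look and compute and a tool call to move; the robot and the scene stay as the last step left them, time stands still between calls to the robot, and variables do not carry over. Pictures are saved under pics/ and viewed, at most 10 in all, crops included, and the job is handed in when it is done.

Besides the shell and the picture viewer there is one more tool, called after "Call:" by a JSON object that holds its "op" and its "data", one argument or row to a line. apply_moves: Moves the arm, as the interface text tells. Its arguments: {"type":"object","properties":{"rows":{"type":"array"},"jaw":{"type":"number"},"newtons":{"type":"number"}},"required":["rows"]}

```bash
ls; mkdir -p pics; python3 - <<'E'
from bench import telemetry, grab_frame, job
import cv2,numpy as np
print(telemetry.get_obs())
for n in("side","top"):
    f=grab_frame(n);cv2.imwrite(f"pics/{n}0.png",f["frame"][:,:,::-1]);print({k:v for k,v in f.items() if k!="frame"})
E
```

```text
pics
{'clock': 0.0, 'joints': array([ 1.03593349,  0.47777517,  0.02235554,  1.55643701, -0.011511  ,
        1.10927433, -0.08310016]), 'qvel': array([-2.46325660e-04,  8.43613313e-04,  1.11774552e-03,  1.07467466e-04,
        8.64479447e-05,  1.37540592e-03, -9.46374607e-04]), 'tau': array([-3.61119428e-04, -5.96455228e+01,  1.60731878e+00, -2.81200022e+01,
        1.23968444e-02,  9.41581005e-03,  5.63356218e-05]), 'tcp_pos': array([ 0.27916493, -0.61398297,  0.25534878]), 'orientation': array([-3.06868618e+00, -6.64927290e-01,  7.81144275e-04]), 'contact_force': array([ 0.1972698 , -0.27105353,  0.99570451]), 'moment': array([ 0.0358893 , -0.00854644,  0.01810175]), 'gripper_force': 0.0, 'grip_width': 0.08545456454848019}
{'vertical_fov': 53.36890559646046, 'cx': 251.692566710872, 'cy': 189.57310785182534, 'origin': array([ 0.63984909, -0.54149081,  0.89266817]), 'attitude': array([0.61908185, 0.03157951, 0.14163608])}
{'vertical_fov': 54.396403727478145, 'cx': 254.10497846703345, 'cy': 188.01520151102093, 'origin': array([0.45939395, 0.02255745, 1.00908896]), 'attitude': array([ 0.09137748, -0.06985793, -1.58472614])}
```

View pics/side0.png

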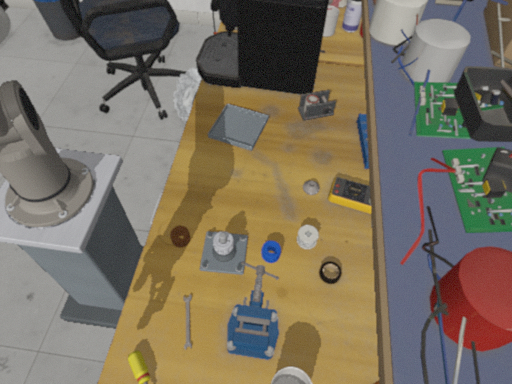

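View pics/top0.png

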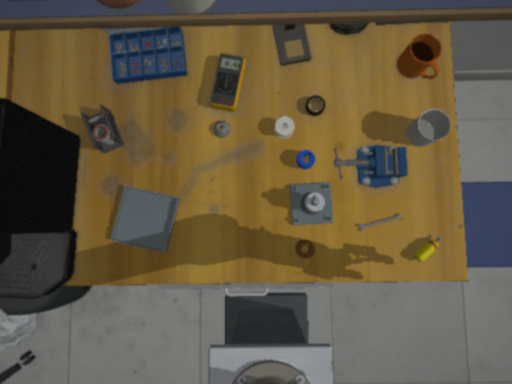

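The side view shows the arbor at about (224,248) and the tray at (240,126). In the top view the arbor is at about (311,203), with the collar at (314,202), and the tray at (146,217). The blue (306,159) and brown (305,248) rings are look-alikes. Next I'll zoom in on both and triangulate.

```bash
cat > h.py <<'E'
import numpy as np,cv2
from scipy.spatial.transform import Rotation as R
C={"side":(53.36890559646046,251.692566710872,189.57310785182534,[0.63984909,-0.54149081,0.89266817],[0.61908185,0.03157951,0.14163608]),
"top":(54.396403727478145,254.10497846703345,188.01520151102093,[0.45939395,0.02255745,1.00908896],[0.09137748,-0.06985793,-1.58472614])}
def ray(c,p):
    v,cx,cy,o,a=C[c];f=192/np.tan(np.radians(v/2))
    return np.array(o),R.from_rotvec(a).apply([(p[0]-cx)/f,-(p[1]-cy)/f,-1])
def atz(c,p,z):
    o,d=ray(c,p);return o+d*(z-o[2])/d[2]
def proj(c,X):
    v,cx,cy,o,a=C[c];f=192/np.tan(np.radians(v/2))
    q=R.from_rotvec(a).inv().apply(np.array(X)-o);return np.array([cx+f*q[...,0]/-q[...,2],cy-f*q[...,1]/-q[...,2]]).T
E
python3 - <<'E'
from h import *
for c,a,t in(("side",(224,250),(240,126)),("top",(311,203),(146,217))):
    print(c,"arbor",atz(c,a,.01),"tray",atz(c,t,.0))
s=cv2.imread("pics/side0.png")[200:300,175:275];t=cv2.imread("pics/top0.png")[155:255,262:362]
cv2.imwrite("pics/z1.png",np.hstack([cv2.resize(i,(400,400),interpolation=cv2.INTER_CUBIC) for i in(s,t)]))
s=cv2.imread("pics/side0.png")[80:180,190:290];t=cv2.imread("pics/top0.png")[167:267,95:195]
cv2.imwrite("pics/z2.png",np.hstack([cv2.resize(i,(400,400),interpolation=cv2.INTER_CUBIC) for i in(s,t)]))
E
```

```text
side arbor [ 0.51897718 -0.1148304   0.01      ] tray [0.48741755 0.33576723 0.        ]
top arbor [ 0.51950268 -0.1159281   0.01      ] tray [0.48916525 0.32919228 0.        ]
```

View pics/z1.png

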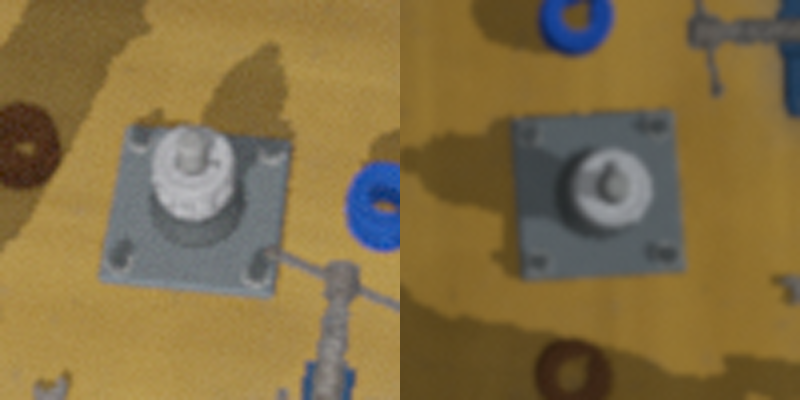

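View pics/z2.png

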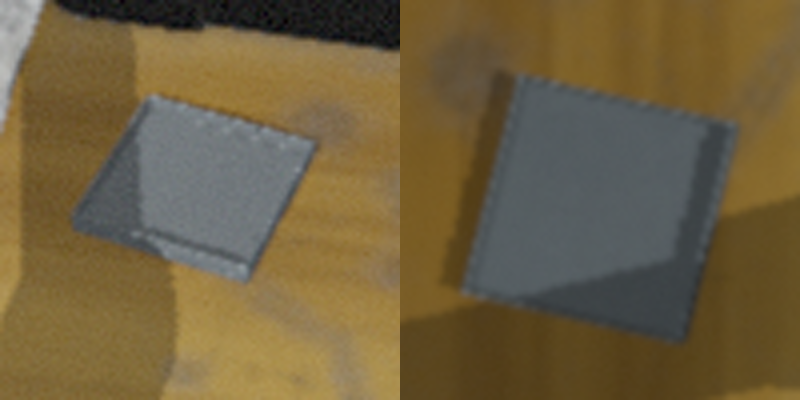

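The zooms show the base plate with its four corners, the collar's light top (side (193,165), top (213,187) in 4x crop pixels), and the spindle stub. The tray's four rim corners are also clear.

```bash
python3 - <<'E'
from h import *
def run(c,pts,off,z):
    P=np.array([atz(c,((u+.5)/4-.5+off[0],(v+.5)/4-.5+off[1]),z) for u,v in pts]);
    if len(P)==4:
        e=np.roll(P,-1,0)-P; print(c,P.mean(0).round(4),"sides",np.linalg.norm(e,axis=1).round(4),"yaw",[round(float(np.arctan2(a[1],a[0])%(np.pi/2)),3) for a in e])
    else: print(c,P.round(4))
run("side",[(128,127),(291,141),(273,297),(100,281)],(175,200),.01)
run("top",[(112,120),(278,112),(285,270),(124,278)],(262,155),.01)
run("side",[(150,95),(317,143),(248,282),(73,228)],(190,80),.018)
run("top",[(116,73),(338,122),(284,342),(62,293)],(95,167),.018)
run("side",[(190,139)],(175,200),.096);run("top",[(215,179)],(262,155),.096)
E
```

```text
side [ 0.5204 -0.1199  0.01  ] sides [0.1076 0.1088 0.1071 0.1086] yaw [0.052, 0.047, 0.05, 0.052]
top [ 0.5188 -0.1174  0.01  ] sides [0.1114 0.1056 0.1069 0.1059] yaw [0.032, 0.008, 0.035, 0.051]
side [0.4869 0.319  0.018 ] sides [0.149  0.1613 0.1466 0.1617] yaw [1.332, 1.356, 1.335, 1.371]
top [0.4853 0.3274 0.018 ] sides [0.1536 0.1486 0.1514 0.1494] yaw [1.339, 1.335, 1.344, 1.35]
side [[ 0.5189 -0.117   0.096 ]]
top [[ 0.523  -0.1149  0.096 ]]
```

```bash
cat >> h.py <<'E'
def plan(p,yaw):
    "shares of shift and turn to bring TCP to p, tool down, tool-x at yaw"
    from bench import telemetry
    o=telemetry.get_obs();A=R.from_rotvec(o["orientation"])
    T=R.from_euler("z",yaw)*R.from_rotvec([np.pi,0,0])
    s=A.inv().apply(np.array(p)-o["tcp_pos"])/.25
    x=A.as_matrix()[:,0]
    print("pos",o["tcp_pos"].round(4),"yaw",np.arctan2(x[1],x[0]).round(4),"z",A.as_matrix()[:,2].round(4),"q",o["joints"].round(2),"F",o["contact_force"].round(1),"M",o["moment"].round(2),"t",o["clock"])
    print("shift",s.round(4),"turn",((A.inv()*T).as_rotvec()/np.pi).round(4))
E
python3 - <<'E'
from h import *
plan([.4,-.366,.28],1.17); plan([.52,-.118,.25],1.9)
E
```

```text
pos [ 0.2792 -0.614   0.2554] yaw 0.4268 z [-8.0e-04  1.4e-03 -1.0e+00] q [ 1.04  0.48  0.02  1.56 -0.01  1.11 -0.08] F [0.2 0.2 0.3] M [-0.02  0.06 -0.01] t 0.1
shift [ 0.8505 -0.7032 -0.0973] turn [-5.000e-04 -2.000e-04 -2.366e-01]
pos [ 0.2792 -0.614   0.2554] yaw 0.4268 z [-8.0e-04  1.4e-03 -1.0e+00] q [ 1.04  0.48  0.02  1.56 -0.01  1.11 -0.08] F [0.2 0.2 0.3] M [-0.02  0.06 -0.01] t 0.1
shift [ 1.6981 -1.4074  0.0238] turn [-4.000e-04 -4.000e-04 -4.689e-01]
```

Call:
{"op": "apply_moves", "data": {
  "rows": [
    [[0.2,-0.17,-0.05],[0,0,-0.06]],
    [[0.4,-0.33,-0.1],[0,0,-0.12]],
    [[0.6,-0.5,-0.1],[0,0,-0.18]],
    [[0.85,-0.7,-0.1],[0,0,-0.237]],
    [[0.85,-0.7,-0.1],[0,0,-0.237]],
    [[0.85,-0.7,-0.1],[0,0,-0.237]],
    [[0.85,-0.7,-0.1],[0,0,-0.237]]
  ],
  "jaw": 1,
  "newtons": 20
}}

```text
clock: 0.98
tcp_pos: [0.3996, -0.3682, 0.2811]
orientation: [-2.619, -1.735, 0.001]
contact_force: [0.3, -0.3, -0.8]
grip_width: 0.0852
gripper_force: 0.0
```

```bash
python3 - <<'E'
from h import *
plan([.5195,-.118,.25],1.9)
E
```

```text
pos [ 0.3996 -0.3682  0.2811] yaw 1.1699 z [-8.e-04 -3.e-04 -1.e+00] q [ 0.82  0.25 -0.23  1.83  0.06  1.07  0.17] F [ 0.3 -0.3 -0.8] M [ 0.03 -0.02 -0.02] t 0.975
shift [1.1087 0.0509 0.1236] turn [-2.000e-04  1.000e-04 -2.324e-01]
```

Call:
{"op": "apply_moves", "data": {
  "rows": [
    [[0.2,0.01,0],[0,0,-0.06]],
    [[0.4,0.02,0.03],[0,0,-0.12]],
    [[0.6,0.03,0.06],[0,0,-0.18]],
    [[0.8,0.04,0.1],[0,0,-0.232]],
    [[1.0,0.05,0.124],[0,0,-0.232]],
    [[1.0,0.05,0.124],[0,0,-0.232]],
    [[1.0,0.05,0.124],[0,0,-0.232]]
  ]
}}

```text
clock: 1.85
tcp_pos: [0.5088, -0.1437, 0.25]
orientation: [-1.83, -2.553, 0.002]
contact_force: [0.6, -0.6, 1.1]
grip_width: 0.085
gripper_force: 0.0
```

```bash
python3 - <<'E'
from h import *
from bench import grab_frame
plan([.5195,-.118,.25],1.9)
f=grab_frame("wrist");cv2.imwrite("pics/w0.png",f["frame"][:,:,::-1]);print({k:v for k,v in f.items() if k!="frame"})
E
```

```text
pos [ 0.5088 -0.1437  0.25  ] yaw 1.8977 z [-8.e-04 -7.e-04 -1.e+00] q [ 0.55  0.28 -0.47  1.88  0.15  1.01  0.34] F [ 0.6 -0.6  1.1] M [-0.05  0.03 -0.  ] t 1.85
shift [ 0.0838  0.0736 -0.0001] turn [-0.0003  0.0001 -0.0007]
{'vertical_fov': 60.94003168619407, 'cx': 252.7271811579007, 'cy': 193.61891253290133, 'origin': array([ 0.48689881, -0.07544948,  0.36707536]), 'attitude': array([-0.28183633, -0.04501987,  0.32427891])}
```

View pics/w0.png

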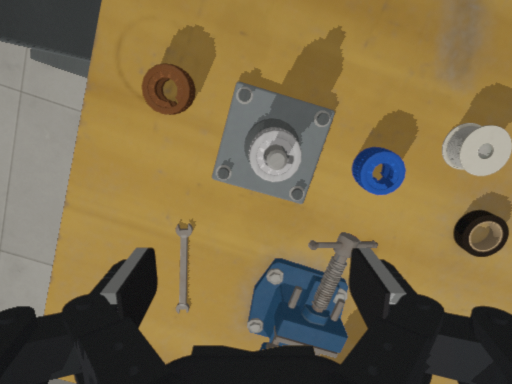

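The wrist view shows the arbor plate with corners at about (238,82), (335,110), (304,203) and (213,180). The collar is at (275,154), the spindle top at (276,158), and the slot notch at about (293,155). I'll refine the position with a zoom.

```bash
cat >> h.py <<'E'
C["w0"]=(60.94003168619407,252.7271811579007,193.61891253290133,[0.48689881,-0.07544948,0.36707536],[-0.28183633,-0.04501987,0.32427891])
E
python3 - <<'E'
from h import *
P=np.array([atz("w0",p,.01) for p in[(238,82),(335,110),(304,203),(213,180)]]);print(P.mean(0),P.round(3))
print(atz("w0",(276,158),.096))
s=cv2.imread("pics/w0.png")[70:220,200:350]
cv2.imwrite("pics/z3.png",cv2.resize(s,(600,600),interpolation=cv2.INTER_CUBIC))
E
```

```text
[ 0.52282337 -0.11594141  0.01      ] [[ 0.467 -0.065  0.01 ]
 [ 0.573 -0.059  0.01 ]
 [ 0.579 -0.166  0.01 ]
 [ 0.472 -0.174  0.01 ]]
[ 0.52043539 -0.1148217   0.096     ]
```

View pics/z3.png

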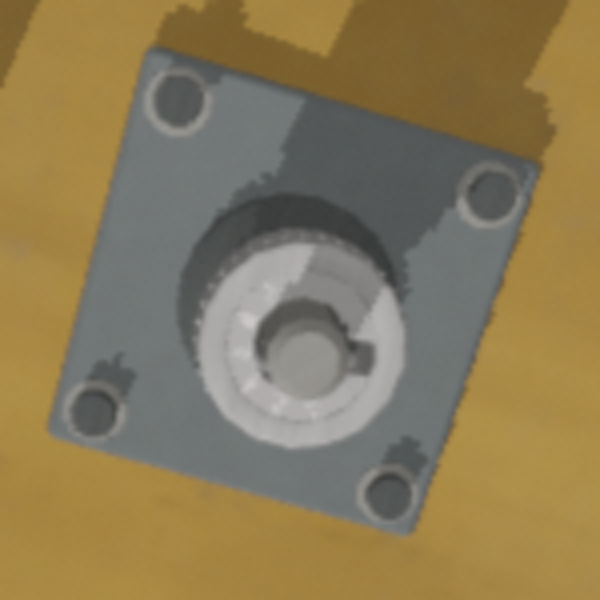

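The zoom shows spindle top (305,358), collar-top circle centre (302,348), slot notch (362,357) and bolt heads at (178,102), (490,192), (388,493) and (94,410), all in 4x crop pixels.

```bash
python3 - <<'E'
from h import *
g=lambda u,v:((u+.5)/4-.5+200,(v+.5)/4-.5+70)
P=np.array([atz("w0",g(*p),.018) for p in[(178,102),(490,192),(388,493),(94,410)]]);print("bolts",P.mean(0),P.round(4))
P=np.array([atz("w0",g(*p),.01) for p in[(151,47),(540,167),(410,534),(49,432)]]);print("corners",P.mean(0))
s=atz("w0",g(305,358),.096);c=atz("w0",g(302,346),.074);n=atz("w0",g(362,357),.074);print("spin",s,"collar",c,"slot dir",np.arctan2(*(n-c)[1::-1]))
plan([.5205,-.1165,.25],1.9)
E
```

```text
bolts [ 0.52102066 -0.11530197  0.018     ] [[ 0.4771 -0.0755  0.018 ]
 [ 0.5612 -0.0707  0.018 ]
 [ 0.5651 -0.1557  0.018 ]
 [ 0.4806 -0.1594  0.018 ]]
corners [ 0.5216716  -0.11585768  0.01      ]
spin [ 0.52065965 -0.11575227  0.096     ] collar [ 0.52182546 -0.1166591   0.074     ] slot dir 0.14440384522806146
pos [ 0.5086 -0.1442  0.25  ] yaw 1.8966 z [-7.e-04 -8.e-04 -1.e+00] q [ 0.55  0.28 -0.47  1.88  0.15  1.01  0.34] F [-0.4 -0.   1.2] M [ 0.03 -0.01 -0.02] t 1.9
shift [0.0896 0.0805 0.0001] turn [-0.0003  0.0002 -0.0011]
```

Call:
{"op": "apply_moves", "data": {
  "rows": [
    [[0.06,0.05,0],[0,0,0]],
    [[0.091,0.0815,0.1],[0,0,-0.001]],
    [[0.091,0.0815,0.25],[0,0,-0.001]],
    [[0.091,0.0815,0.4],[0,0,-0.001]],
    [[0.091,0.0815,0.4],[0,0,-0.001]],
    [[0.091,0.0815,0.4],[0,0,-0.001]]
  ]
}}

```text
clock: 2.65
tcp_pos: [0.5217, -0.1148, 0.1516]
orientation: [1.825, 2.556, 0.001]
contact_force: [-0.4, 0.4, 0.4]
grip_width: 0.0852
gripper_force: 0.0
```

```bash
python3 - <<'E'
from h import *
from bench import grab_frame
plan([.5208,-.1158,.066],1.9)
f=grab_frame("wrist");cv2.imwrite("pics/w1.png",f["frame"][:,:,::-1])
C["w1"]=(f["vertical_fov"],f["cx"],f["cy"],f["origin"],f["attitude"]);print(C["w1"])
p=proj("w1",[[.5208,-.1158,.096]])[0];print(p)
u,v=(p-75).astype(int);u=max(u,0);v=max(v,0);print(u,v)
cv2.imwrite("pics/z4.png",cv2.resize(f["frame"][v:v+150,u:u+150,::-1],(600,600),interpolation=cv2.INTER_CUBIC))
E
```

```text
pos [ 0.5217 -0.1148  0.1516] yaw 1.9014 z [ 1.4e-03 -6.0e-04 -1.0e+00] q [ 0.47  0.41 -0.46  1.96  0.25  0.81  0.21] F [-0.4  0.4  0.4] M [ 0.02 -0.05  0.03] t 2.65
shift [-0.0021 -0.0052  0.3422] turn [0.0004 0.0003 0.0005]
(60.94003168619407, 252.7271811579007, 193.61891253290133, array([ 0.49931931, -0.04663532,  0.26859622]), array([-0.28211347, -0.04779938,  0.32766436]))
[248.81020156 230.42494782]
173 155
```

View pics/z4.png

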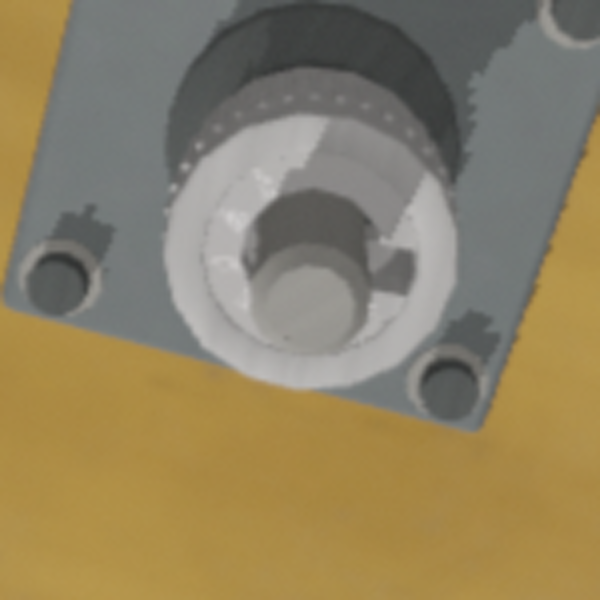

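The zoom shows the spindle top at (308,306), the collar-top ellipse centred on (311,250), and the slot notch at (398,270).

```bash
python3 - <<'E'
from h import *
C["w1"]=(60.94003168619407, 252.7271811579007, 193.61891253290133, [ 0.49931931, -0.04663532,  0.26859622], [-0.28211347, -0.04779938,  0.32766436])
g=lambda u,v:((u+.5)/4-.5+173,(v+.5)/4-.5+155)
print(atz("w1",g(308,306),.096),atz("w1",g(311,250),.074))
L=[atz("w1",g(*p),.074) for p in((165,250),(457,250),(311,112),(311,388))];print(np.linalg.norm(L[0]-L[1]),np.linalg.norm(L[2]-L[3]))
plan([.5208,-.1158,.066],1.9)
E
```

```text
[ 0.52137766 -0.11605702  0.096     ] [ 0.52155891 -0.115679    0.074     ]
0.04633392626873741 0.04666405936910857
pos [ 0.5221 -0.1146  0.152 ] yaw 1.9018 z [ 2.6e-03 -8.0e-04 -1.0e+00] q [ 0.47  0.41 -0.46  1.96  0.25  0.81  0.21] F [-0.6 -0.5  0.1] M [ 0.05 -0.03 -0.04] t 2.7
shift [-0.0023 -0.0073  0.3439] turn [0.0007 0.0005 0.0006]
```

Call:
{"op": "apply_moves", "data": {
  "rows": [
    [[-0.004,-0.004,0.08],[0,0,0]],
    [[-0.004,-0.004,0.16],[0,0,0]],
    [[-0.004,-0.004,0.24],[0,0,0]],
    [[-0.004,-0.004,0.3],[0,0,0]],
    [[-0.004,-0.004,0.343],[0,0,0]],
    [[-0.004,-0.004,0.343],[0,0,0]],
    [[-0.004,-0.004,0.343],[0,0,0]],
    [[-0.004,-0.004,0.343],[0,0,0]]
  ]
}}

```text
clock: 3.7
tcp_pos: [0.5209, -0.115, 0.0652]
orientation: [1.823, 2.558, 0.001]
contact_force: [-0.2, -0.3, -1.0]
grip_width: 0.0855
gripper_force: 0.0
```

```bash
python3 - <<'E'
from h import *
plan([.5212,-.116,.066],1.9)
E
```

```text
pos [ 0.5209 -0.115   0.0652] yaw 1.9033 z [ 1.1e-03 -3.0e-04 -1.0e+00] q [ 0.42  0.54 -0.4   2.01  0.34  0.65  0.13] F [-0.2 -0.3 -1. ] M [-0.   -0.01  0.01] t 3.7
shift [-0.0042 -0.0003 -0.0034] turn [0.0003 0.0002 0.001 ]
```

Adjust by 1 mm, then close.

Call:
{"op": "apply_moves", "data": {
  "rows": [
    [[-0.004,0,0],[0,0,0]],
    [[-0.004,0,0],[0,0,0]],
    [[-0.004,0,0],[0,0,0]],
    [[-0.004,0,0],[0,0,0]],
    [[-0.004,0,0],[0,0,0]],
    [[-0.004,0,0],[0,0,0]],
    [[-0.004,0,0],[0,0,0]],
    [[-0.004,0,0],[0,0,0]],
    [[-0.004,0,0],[0,0,0]],
    [[-0.004,0,0],[0,0,0]]
  ],
  "jaw": -1,
  "newtons": 30
}}

```text
clock: 4.95
tcp_pos: [0.5209, -0.116, 0.0649]
orientation: [1.823, 2.558, -0.0]
contact_force: [-1.2, -0.0, 5.5]
grip_width: 0.0476
gripper_force: 30.3
```

Call:
{"op": "apply_moves", "data": {
  "rows": [
    [[0,0,-0.006],[0,0,0]],
    [[0,0,-0.006],[0,0,0.04]],
    [[0,0,-0.006],[0,0,0.08]],
    [[0,0,-0.006],[0,0,0.08]],
    [[0,0,-0.006],[0,0,0.08]]
  ]
}}

```text
clock: 5.58
tcp_pos: [0.5207, -0.1157, 0.0659]
orientation: [-2.126, -2.312, 0.0]
contact_force: [-0.2, -0.2, -1.7]
grip_width: 0.0479
gripper_force: 31.1
```

Call:
{"op": "apply_moves", "data": {
  "rows": [
    [[0,0,-0.007],[0,0,0]],
    [[0,0,-0.014],[0,0,0]],
    [[0,0,-0.014],[0,0,0]],
    [[0,0,-0.014],[0,0,0]]
  ]
}}

```text
clock: 6.08
tcp_pos: [0.5208, -0.1159, 0.0696]
orientation: [2.129, 2.31, -0.0]
contact_force: [-0.6, -0.7, -1.7]
grip_width: 0.0475
gripper_force: 31.5
```

Call:
{"op": "apply_moves", "data": {
  "rows": [
    [[0,0,-0.005],[0,0,0]],
    [[0,0,-0.005],[0,0,0]],
    [[0,0,-0.005],[0,0,0]]
  ]
}}

```text
clock: 6.45
tcp_pos: [0.5207, -0.1158, 0.0705]
orientation: [-2.129, -2.31, 0.0]
contact_force: [1.3, 0.2, -6.6]
grip_width: 0.0477
gripper_force: 32.1
```

Call:
{"op": "apply_moves", "data": {
  "rows": [
    [[0,0,-0.002],[0,0,0.02]],
    [[0,0,-0.002],[0,0,0.04]],
    [[0,0,-0.002],[0,0,0.04]],
    [[0,0,-0.002],[0,0,0.04]]
  ]
}}

```text
clock: 6.95
tcp_pos: [0.5213, -0.1158, 0.0712]
orientation: [2.268, 2.173, 0.001]
contact_force: [5.4, 0.2, -12.0]
grip_width: 0.0478
gripper_force: 32.7
```

Call:
{"op": "apply_moves", "data": {
  "rows": [
    [[0,0,0.001],[0,0,0.02]],
    [[0,0,0.001],[0,0,0.04]],
    [[0,0,0.001],[0,0,0.04]],
    [[0,0,0.001],[0,0,0.04]]
  ]
}}

```text
clock: 7.45
tcp_pos: [0.5215, -0.1159, 0.0712]
orientation: [2.4, 2.025, 0.002]
contact_force: [5.2, -0.9, -11.4]
grip_width: 0.0475
gripper_force: 32.7
```

Call:
{"op": "apply_moves", "data": {
  "rows": [
    [[0,0,0],[0,0,0.02]],
    [[0,0,0],[0,0,0.04]],
    [[0,0,0],[0,0,0.04]],
    [[0,0,0],[0,0,0.04]]
  ]
}}

```text
clock: 7.95
tcp_pos: [0.5217, -0.1159, 0.0712]
orientation: [2.523, 1.871, 0.002]
contact_force: [5.4, -1.7, -11.4]
grip_width: 0.0475
gripper_force: 32.7
```

```bash
python3 - <<'E'
from h import *
plan([.5212,-.116,.07],1.9)
E
```

```text
pos [ 0.5217 -0.1159  0.0712] yaw 1.2761 z [ 1.9e-03 -1.0e-04 -1.0e+00] q [ 0.3   0.51 -0.25  2.02  0.2   0.63 -0.38] F [  5.4  -1.7 -11.4] M [ 0.03 -1.16  0.09] t 7.95
shift [-0.001  -0.0019  0.005 ] turn [ 0.0006  0.     -0.1986]
```

Call:
{"op": "apply_moves", "data": {
  "rows": [
    [[0,0.003,0],[0,0,0.02]],
    [[0,0.003,0],[0,0,0.04]],
    [[0,0.003,0],[0,0,0.04]],
    [[0,0.003,0],[0,0,0.04]]
  ]
}}

```text
clock: 8.45
tcp_pos: [0.5222, -0.1161, 0.0712]
orientation: [2.635, 1.709, 0.002]
contact_force: [4.7, -0.9, -11.2]
grip_width: 0.0475
gripper_force: 32.7
```

Call:
{"op": "apply_moves", "data": {
  "rows": [
    [[0,0.003,0],[0,0,0.02]],
    [[0,0.003,0],[0,0,0.04]],
    [[0,0.003,0],[0,0,0.04]],
    [[0,0.003,0],[0,0,0.04]]
  ]
}}

```text
clock: 8.95
tcp_pos: [0.5225, -0.1164, 0.0711]
orientation: [2.737, 1.541, 0.001]
contact_force: [5.6, -0.9, -10.8]
grip_width: 0.0475
gripper_force: 32.8
```

Call:
{"op": "apply_moves", "data": {
  "rows": [
    [[0,-0.002,0],[0,0,0.02]],
    [[0,-0.002,0],[0,0,0.04]],
    [[0,-0.002,0],[0,0,0.04]],
    [[0,-0.002,0],[0,0,0.04]]
  ]
}}

```text
clock: 9.45
tcp_pos: [0.5221, -0.1163, 0.0712]
orientation: [2.829, 1.365, 0.001]
contact_force: [4.5, -1.1, -11.5]
grip_width: 0.0476
gripper_force: 32.7
```

Call:
{"op": "apply_moves", "data": {
  "rows": [
    [[0,0,0],[0,0,0.02]],
    [[0,0,0],[0,0,0.04]],
    [[0,0,0],[0,0,0.04]],
    [[0,0,0],[0,0,0.04]]
  ]
}}

```text
clock: 9.95
tcp_pos: [0.5222, -0.1164, 0.0712]
orientation: [2.909, 1.185, 0.001]
contact_force: [6.0, -1.5, -11.0]
grip_width: 0.0477
gripper_force: 32.7
```

Call:
{"op": "apply_moves", "data": {
  "rows": [
    [[0,0,0],[0,0,0.02]],
    [[0,0,0],[0,0,0.04]],
    [[0,0,0],[0,0,0.04]],
    [[0,0,0],[0,0,0.04]]
  ]
}}

```text
clock: 10.45
tcp_pos: [0.5221, -0.1164, 0.0712]
orientation: [2.978, 1.0, 0.001]
contact_force: [5.0, -1.3, -10.9]
grip_width: 0.0474
gripper_force: 32.8
```

Call:
{"op": "apply_moves", "data": {
  "rows": [
    [[0,0,0],[0,0,0.02]],
    [[0,0,0],[0,0,0.04]],
    [[0,0,0],[0,0,0.04]],
    [[0,0,0],[0,0,0.04]]
  ]
}}

```text
clock: 10.95
tcp_pos: [0.5218, -0.1163, 0.0711]
orientation: [3.035, 0.811, 0.0]
contact_force: [4.5, -2.1, -8.1]
grip_width: 0.0473
gripper_force: 32.8
```

Call:
{"op": "apply_moves", "data": {
  "rows": [
    [[0,0,0],[0,0,0.013]],
    [[0,0,0],[0,0,0.025]],
    [[0,0,0],[0,0,0.025]],
    [[0,0,0],[0,0,0.025]]
  ]
}}

```text
clock: 11.45
tcp_pos: [0.5217, -0.1161, 0.0711]
orientation: [3.065, 0.69, -0.0]
contact_force: [3.7, -1.9, -8.9]
grip_width: 0.0474
gripper_force: 32.9
```

Call:
{"op": "apply_moves", "data": {
  "rows": [
    [[0,0,0],[0,0,0.013]],
    [[0,0,0],[0,0,0.025]],
    [[0,0,0],[0,0,0.025]],
    [[0,0,0],[0,0,0.025]]
  ]
}}

```text
clock: 11.95
tcp_pos: [0.521, -0.1158, 0.0712]
orientation: [-3.089, -0.569, 0.002]
contact_force: [-0.7, -0.2, -1.3]
grip_width: 0.0475
gripper_force: 33.6
```

Force has dropped to the collar's own weight, so the slot is free. I'll turn slightly further toward its middle, then lift gently.

Call:
{"op": "apply_moves", "data": {
  "rows": [
    [[0,0,0],[0,0,0.016]],
    [[0,0,0],[0,0,0.016]],
    [[0,0,-0.006],[0,0,0.016]],
    [[0,0,-0.006],[0,0,0.016]],
    [[0,0,-0.006],[0,0,0.016]]
  ]
}}

```text
clock: 12.58
tcp_pos: [0.5216, -0.1161, 0.0726]
orientation: [-3.103, -0.491, 0.0]
contact_force: [-1.1, 1.0, -1.5]
grip_width: 0.0472
gripper_force: 33.6
```

Call:
{"op": "apply_moves", "data": {
  "rows": [
    [[0,0,-0.008],[0,0,0]],
    [[0,0,-0.016],[0,0,0]],
    [[0,0,-0.016],[0,0,0]],
    [[0,0,-0.016],[0,0,0]]
  ]
}}

```text
clock: 13.08
tcp_pos: [0.5218, -0.1162, 0.0766]
orientation: [3.103, 0.491, 0.0]
contact_force: [-0.8, -0.8, -2.4]
grip_width: 0.0479
gripper_force: 33.6
```

Call:
{"op": "apply_moves", "data": {
  "rows": [
    [[0,0,-0.008],[0,0,0]],
    [[0,0,-0.016],[0,0,0]],
    [[0,0,-0.024],[0,0,0]],
    [[0,0,-0.032],[0,0,0]],
    [[0,0,-0.036],[0,0,0]],
    [[0,0,-0.036],[0,0,0]]
  ]
}}

```text
clock: 13.82
tcp_pos: [0.5219, -0.1161, 0.0857]
orientation: [3.103, 0.491, 0.001]
contact_force: [-0.6, 0.1, -1.9]
grip_width: 0.0475
gripper_force: 33.6
```

```bash
python3 - <<'E'
from h import *
plan([.5212,-.116,.17],.32)
E
```

```text
pos [ 0.5219 -0.1161  0.0857] yaw 0.3137 z [ 4.e-04 -1.e-04 -1.e+00] q [ 0.1   0.48  0.    2.03 -0.    0.64 -1.15] F [-0.6  0.1 -1.9] M [ 0.01  0.01 -0.04] t 13.825
shift [-0.0026 -0.0013 -0.3372] turn [ 0.0001 -0.0001 -0.002 ]
```

Call:
{"op": "apply_moves", "data": {
  "rows": [
    [[0,0,-0.02],[0,0,0]],
    [[0,0,-0.05],[0,0,0]],
    [[0,0,-0.08],[0,0,0]],
    [[0,0,-0.11],[0,0,0]],
    [[0,0,-0.15],[0,0,0]],
    [[0,0,-0.19],[0,0,0]],
    [[0,0,-0.24],[0,0,0]],
    [[0,0,-0.29],[0,0,0]],
    [[0,0,-0.34],[0,0,0]],
    [[0,0,-0.34],[0,0,0]]
  ]
}}

```text
clock: 15.08
tcp_pos: [0.5226, -0.1162, 0.1718]
orientation: [3.102, 0.491, 0.004]
contact_force: [-0.2, -0.4, -2.7]
grip_width: 0.0476
gripper_force: 33.6
```

```bash
python3 - <<'E'
from h import *
plan([.504,.1,.18],.6)
E
```

```text
pos [ 0.5226 -0.1162  0.1718] yaw 0.3136 z [ 2.4e-03 -3.0e-04 -1.0e+00] q [ 0.09  0.35  0.01  1.97 -0.    0.82 -1.15] F [-0.2 -0.4 -2.7] M [-0.02  0.   -0.01] t 15.075
shift [ 0.1963 -0.8456 -0.0332] turn [ 0.0004 -0.0006 -0.0912]
```

Call:
{"op": "apply_moves", "data": {
  "rows": [
    [[0.04,-0.17,-0.03],[0,0,-0.03]],
    [[0.08,-0.34,-0.03],[0,0,-0.06]],
    [[0.12,-0.5,-0.03],[0,0,-0.1]],
    [[0.16,-0.68,-0.03],[0,0,-0.13]],
    [[0.2,-0.85,-0.03],[0,0,-0.16]],
    [[0.2,-0.85,-0.03],[0,0,-0.16]],
    [[0.2,-0.85,-0.03],[0,0,-0.16]]
  ]
}}

```text
clock: 15.95
tcp_pos: [0.5036, 0.1008, 0.1776]
orientation: [2.884, 1.246, -0.002]
contact_force: [0.4, 0.2, -1.9]
grip_width: 0.0475
gripper_force: 33.6
```

```bash
python3 - <<'E'
from h import *
plan([.486,.324,.13],1.34)
E
```

```text
pos [0.5036 0.1008 0.1776] yaw 0.8156 z [-8.e-04 -8.e-04 -1.e+00] q [-0.17  0.32 -0.18  2.    0.08  0.83 -1.15] F [ 0.4  0.2 -1.9] M [-0.09  0.   -0.02] t 15.95
shift [ 0.6023 -0.6632  0.1899] turn [-1.000e-04  3.000e-04 -1.669e-01]
```

Call:
{"op": "apply_moves", "data": {
  "rows": [
    [[0.12,-0.13,0],[0,0,-0.03]],
    [[0.24,-0.26,0],[0,0,-0.06]],
    [[0.36,-0.4,0.05],[0,0,-0.1]],
    [[0.48,-0.53,0.1],[0,0,-0.13]],
    [[0.6,-0.663,0.19],[0,0,-0.167]],
    [[0.6,-0.663,0.19],[0,0,-0.167]],
    [[0.6,-0.663,0.19],[0,0,-0.167]],
    [[0.6,-0.663,0.19],[0,0,-0.167]]
  ]
}}

```text
clock: 16.95
tcp_pos: [0.4869, 0.3221, 0.1309]
orientation: [2.464, 1.947, -0.0]
contact_force: [-0.7, -0.8, -1.8]
grip_width: 0.0477
gripper_force: 33.6
```

```bash
python3 - <<'E'
from h import *
from bench import grab_frame
plan([.486,.324,.04],1.34)
a=[]
for n in("wrist","side"):
    f=grab_frame(n);i=f["frame"][:,:,::-1]
    if n=="side": i=cv2.resize(i[60:210,140:340],(512,384),interpolation=cv2.INTER_CUBIC)
    a.append(i)
cv2.imwrite("pics/w2.png",cv2.resize(np.hstack(a),(800,300)))
E
```

```text
pos [0.4869 0.3221 0.1309] yaw 1.3373 z [ 8.0e-04 -1.1e-03 -1.0e+00] q [-0.44  0.5  -0.32  1.87  0.21  0.81 -1.11] F [-0.7 -0.8 -1.8] M [-0.02 -0.   -0.07] t 16.95
shift [ 0.0069 -0.0056  0.3634] turn [ 0.0003  0.0003 -0.0009]
```

View pics/w2.png

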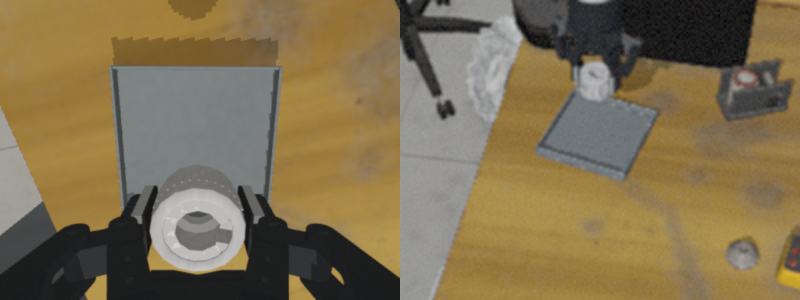

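The wrist view shows the collar, upright in the jaws at (197,230), centred between the tray's side walls at 115 and 280 and aligned with them. Going down.

Call:
{"op": "apply_moves", "data": {
  "rows": [
    [[0,-0.003,0.08],[0,0,0]],
    [[0,-0.003,0.16],[0,0,0]],
    [[0,-0.003,0.24],[0,0,0]],
    [[0,-0.003,0.31],[0,0,0]],
    [[0,-0.003,0.36],[0,0,0]],
    [[0,-0.003,0.385],[0,0,0]],
    [[0,-0.003,0.385],[0,0,0]],
    [[0,-0.003,0.385],[0,0,0]]
  ]
}}

```text
clock: 18.05
tcp_pos: [0.4854, 0.3248, 0.0349]
orientation: [2.461, 1.952, 0.002]
contact_force: [-0.1, 0.2, -1.4]
grip_width: 0.0475
gripper_force: 33.6
```

Call:
{"op": "apply_moves", "data": {
  "rows": [
    [[0,0,0.008],[0,0,0]],
    [[0,0,0.016],[0,0,0]],
    [[0,0,0.021],[0,0,0]],
    [[0,0,0.021],[0,0,0]],
    [[0,0,0.021],[0,0,0]]
  ]
}}

```text
clock: 18.68
tcp_pos: [0.485, 0.3244, 0.0291]
orientation: [2.461, 1.952, 0.0]
contact_force: [0.3, -0.0, -2.2]
grip_width: 0.0476
gripper_force: 33.6
```

Call:
{"op": "apply_moves", "data": {
  "rows": [
    [[0,0,0.004],[0,0,0]],
    [[0,0,0.006],[0,0,0]],
    [[0,0,0.006],[0,0,0]],
    [[0,0,0.006],[0,0,0]]
  ]
}}

```text
clock: 19.18
tcp_pos: [0.4851, 0.3245, 0.028]
orientation: [2.461, 1.952, 0.001]
contact_force: [-2.1, -1.5, 5.6]
grip_width: 0.0474
gripper_force: 34.0
```

Call:
{"op": "apply_moves", "data": {
  "rows": [
    [[0,0,0],[0,0,0]],
    [[0,0,0],[0,0,0]],
    [[0,0,0],[0,0,0]],
    [[0,0,0],[0,0,0]],
    [[0,0,0],[0,0,0]],
    [[0,0,0],[0,0,0]]
  ],
  "jaw": 0.6
}}

```text
clock: 19.92
tcp_pos: [0.485, 0.3244, 0.0275]
orientation: [2.461, 1.952, -0.0]
contact_force: [0.1, 0.1, -0.3]
grip_width: 0.0685
gripper_force: 0.0
```

Call:
{"op": "apply_moves", "data": {
  "rows": [
    [[0,0,-0.03],[0,0,0]],
    [[0,0,-0.08],[0,0,0]],
    [[0,0,-0.14],[0,0,0]],
    [[0,0,-0.22],[0,0,0]],
    [[0,0,-0.32],[0,0,0]],
    [[0,0,-0.42],[0,0,0]],
    [[0,0,-0.5],[0,0,0]],
    [[0,0,-0.5],[0,0,0]],
    [[0,0,-0.5],[0,0,0]]
  ]
}}

```text
clock: 21.05
tcp_pos: [0.4848, 0.3241, 0.1524]
orientation: [2.461, 1.952, -0.0]
contact_force: [0.5, -0.7, 0.5]
grip_width: 0.0684
gripper_force: 0.0
```

```bash
python3 - <<'E'
from h import *
from bench import grab_frame
plan([.486,.324,.15],1.34)
a=[]
for n in("wrist","side"):
    f=grab_frame(n);i=f["frame"][:,:,::-1]
    a.append(i)
cv2.imwrite("pics/w3.png",cv2.resize(np.hstack(a),(800,300),interpolation=cv2.INTER_AREA))
E
```

```text
pos [0.4848 0.3241 0.1524] yaw 1.3409 z [-1.e-04 -3.e-04 -1.e+00] q [-0.44  0.47 -0.34  1.85  0.2   0.85 -1.1 ] F [ 0.5 -0.7  0.5] M [-0.06 -0.02 -0.01] t 21.05
shift [0.0006 0.0048 0.0098] turn [-0.      0.0001  0.0003]
```

View pics/w3.png

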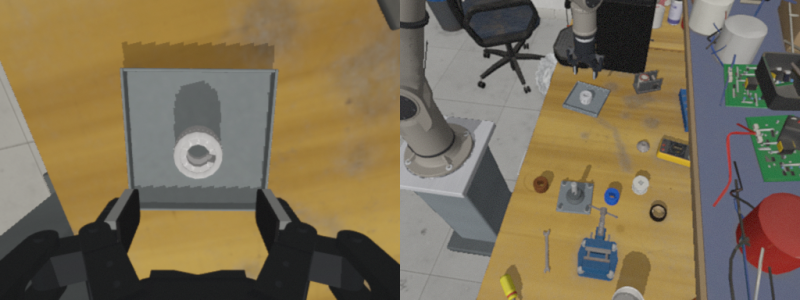

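The collar stands upright in the tray at about (197,155) in the wrist half of the picture. The arbor is bare, the spanner, reel and burr look undisturbed, and the robot is clear of everything.

```bash
python3 -c "
from bench import job
print(job.hand_in())"
```

```text
the job is handed in; nothing more can be done
None
```

The collar is off the spindle and standing upright and flat in the grey tray; the job was handed in at about 21 s with the gripper clear, the highest wrist force I read was about 13 N, and the burr, reel and spanner were untouched.

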